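# Load the scissor lift with a plate from the guide tray

## Task

Load the scissor lift: push the blue plate along its guide tray until a good third of it sticks out over the open end, still lying flat, then grip that overhanging part by its two long edges and lift the plate out. Lower it on to the black block on top of the lift, lying flat, centred and lengthwise along the block, and keep hold of it until it rests there; then let go. Do not drop the plate, and leave the weight, the multimeter and the screwdriver where they are.

Things in the scene. Friction and masses are not known exactly. Their poses are not given: they have to be found in the camera images.
- plate_center (a point): Centre (half-way up) of the loose blue plate: 140 mm long (x), 54 wide (y), 10 thick (z up), 0.15 to 0.3 kg, thin white line across its middle. It starts flat in the tray's channel, aligned within 2 degrees, front edge 2 to 14 mm inside the open end, 56 to 68 mm free behind it. Only about 3 mm free each side: its long edges can be gripped only where it overhangs.
- tray_exit (a point): Fixed guide tray: middle of the channel floor's edge at the open end; x points out of that end, z up. Floor 70 mm above the table, 220 mm long back from here; overall width 90. Dark side rails (60 mm apart inside, 15 wide, 12 high above the floor) end flush with the floor here. Red stop bar, 12 high, at the rear, inner face 210 mm behind. Past the open end: free space down to the table.
- block_top (a point): Scissor lift (fixed): centre of the top of its black block, 110 mm above the table. Block 120 mm long (x), 36 wide (y), 30 high, on an aluminium platform 160 (x) by 110 (y), top at 80 mm. The wider plate overhangs the block 9 mm each side, so fingers can reach down beside it. Either end of the plate may point to +x. A blue hand wheel stands out below the platform at the -x end.
- weight_center (a point): Centre of a loose black disc weight lying flat, 90 mm across and 24 mm high, 0.8 kg. Bystander.
- meter_center (a point): Centre of a loose yellow multimeter lying on its back, 160 (x) by 78 (y) by 34 mm. Bystander.
- driver_grip (a point): Handle of a loose screwdriver, 180 mm long, lying on the table along its x. Bystander.
Things that resemble listed ones, but are neither listed nor needed, are in the scene too. Of the things shaped like the part that bears plate_center, the blue one is meant. What is shaped like the part that bears tray_exit but green is not meant.

How it is judged:
On the way, in this order (a step that is already met when the one before it is completed fails the run):
1. the plate sticks out at least 35 mm over the open end of the tray, still lying flat on its floor (x of plate_center in the frame of tray_exit between -0.035 and 0 m and z of plate_center in the frame of tray_exit below 0.009 m and angle between plate_center's own z axis and vertical below 0.1 rad), for 0.2 s.
2. the fingers hold the plate lifted clear of the tray, its centre at least 25 mm above the channel floor (z of plate_center in the frame of tray_exit above 0.025 m and contact force between plate and the fingers above 1 N), for 0.1 s.
3. the plate is down on the block, centred, while the fingers still hold it (z of plate_center in the frame of block_top between 0 and 0.012 m and horizontal distance between plate_center and block_top below 0.03 m and contact force between plate and the fingers above 1 N), for 0.05 s.
At the end, for the whole second after the job is handed in: The plate lies still and flat (within 4.5 degrees) on the black block of the lift, its centre within 20 mm of the block's centre lengthwise and 12 mm sideways, its length along the block within 11 degrees, released (x of plate_center in the frame of block_top between -0.02 and 0.02 m and y of plate_center in the frame of block_top between -0.012 and 0.012 m and z of plate_center in the frame of block_top between 0.002 and 0.009 m and angle between plate_center's own z axis and vertical below 0.08 rad and angle between the x axis of plate_center and the x axis of block_top, either way round below 0.2 rad and linear speed of plate below 0.02 m/s); the robot touches nothing.
It fails at once if the plate is dropped (its centre comes lower than 50 mm above the table) (height (world z) of plate_center below 0.05 m).
It fails at once if the disc weight, the multimeter or the screwdriver is moved more than 25 mm (distance of any of weight_center, meter_center, driver_grip from where it was at the start of the episode above 0.025 m).
It also fails if it takes over 54 s, if anything falls off the work surface, if the arm or the gripper's body presses on something with over 40 N, if the wrist force passes 120 N, or if a joint passes its speed limit or range.

## Robot

A 6-joint arm with a two-finger parallel gripper is mounted at the origin on the work surface. World frame = base frame: x ahead of the robot, y to its left, z up, the work surface at z = 0. Lengths are in m, angles in rad, forces in N, time in s.
With the tool pointing down it reaches from about 0.35 to 0.775 m from the base axis. Payload 5.5 kg.
Tool frame: the origin (TCP) lies at the very end of the fingers, on their centre line; the grasp point (between the pads) lies env.grasp_offset behind it (env.grasp_offset is the distance from the TCP to the grasp point, in m); x points along the fingers, y is the direction in which the jaws open and shut, and the axes are right-handed (so a half turn about x gives the same grasp; the last joint's range is limited). The gripper opens to 85 mm and grips with 20 to 120 N. Pads are 22 mm wide; open, the fingers measure 114 mm over their backs; the gripper's body (76 mm by 85 mm) begins 54 mm behind the grasp point. The pads swing forward as they close: fully open they stand 13 mm farther back than shut.
Start: joints at [-1.254, 0.313, 0.046, 1.304, 0, 1.431], TCP at [0.254, -0.516, 0.231] pointing down, gripper open.
Joint ranges: [-2.76, 2.76], [-0.86, 1.69], [-1.03, 1.26], [-2.2, 2.34], [-1.47, 1.5], [-3.14, 3.14]. Speed limits (rad/s): [2.57, 2.57, 3.14, 3.14, 3.14, 3.14].

## Interface

Orientations are given as a unit quaternion [w, x, y, z].
In Python, from workcell import get_state, viewer, job, env gives the robot as it stands.
- The arm moves only by the tool send_rows, never from a script. Its argument "plan" is a list of rows, each a list of 6 numbers: the shift along the tool's x, y, z in mm, then the turn, a rotation vector about the tool's x, y, z in degrees. A call has exactly 10 rows; each row is the pose to reach, as a shift and turn from the pose commanded when the call began, along the tool's axes at that moment; what a row does not reach only later rows make up. A row lasts 1/8 s, in which the tool goes at most 62.5 mm and 10.7 degrees, less where a joint would pass 70% of its speed; a pose out of reach is approached as far as the arm can. A call with a gripper value outside its range is refused whole. "claw" is the finger opening in mm, from 0 to 85.4, set as the call begins (left out, the last holds). The fingers move at their own pace and stop on an object; "newtons" is the grip in N (left out, the last holds). Time passes only in rows, so rows that repeat a pose let the fingers close, or fill a call up. It gives the time, the measured TCP pose, the force and the opening at its end, in the units of the state.
- get_state(): the state, without advancing time (a new reading comes with each control period).
- viewer.read_camera(name): name is "side" or "top"; returns a dict with "frame" (420x560x3 uint8, blue, green, red), "mtx" (3x3 intrinsics, pixels), "k1" (the pictures are not rectified: a ray, as slopes to the right and down, at radius r is drawn at 1 + k1 r^2 times it, then the intrinsics apply), "rvec" (rotation vector, rad) and "tvec" (3), from world to camera coordinates, as OpenCV has them. Camera axes: x right, y down, z forward; pixel columns grow to the right and rows downward; lengths in m; the calibration is good to about 2 mm. A picture is of the moment at which its call begins. There is no depth.
- job.hand_in(): hands the job in, once; it reports no verdict.
The state is a dict: "clock": time; "joint_pos": joint angles; "qvel": joint speeds; "tau": joint torques, N m; "tcp_pos": TCP position; "orientation": TCP orientation; "wrist_force": force on the tool from outside, world axes, zero at the start; "ft_torque": the same for the moment, N m; "finger_gap": finger opening in m.
Only numpy, scipy, OpenCV 4.12 (cv2) and the standard library are available. Lean on these libraries where they do the work, as an engineer would, in place of code of your own. Each camera call takes 0.05 s, during which the arm holds its last target.

## Working session

There is one attempt and no reset: what is moved stays moved. The work goes in short steps, Python scripts to look and compute and a tool call to move; the robot and the scene stay as the last step left them, time stands still between calls to the robot, and variables do not carry over. Pictures are saved under pics/ and viewed, and the job is handed in when it is done.

Besides the shell and the picture viewer there is one more tool, called after "Request:" by a JSON object that holds its "method" and its "body", one argument or row to a line. send_rows: Moves the arm, as the interface text tells. Its arguments: {"type":"object","properties":{"plan":{"type":"array"},"claw":{"type":"number"},"newtons":{"type":"number"}},"required":["plan"]}

```bash
ls; mkdir -p pics; cat > h.py <<'E'
import numpy as np, cv2
from workcell import get_state, viewer, job, env
def shot(n,tag):
    c=viewer.read_camera(n); cv2.imwrite(f'pics/{tag}.png',c['frame']); np.save(f'pics/{tag}.npy',c,allow_pickle=True); return c
def load(tag): return np.load(f'pics/{tag}.npy',allow_pickle=True).item()
def dist(c): return np.array([c['k1'],0,0,0,0],float)
def ray(c,px):
    px=np.array(px,float).reshape(-1,1,2)
    u=cv2.undistortPoints(px,np.array(c['mtx']),dist(c)).reshape(-1,2)
    R=cv2.Rodrigues(np.array(c['rvec'],float))[0]; t=np.array(c['tvec'],float).ravel()
    d=np.c_[u,np.ones(len(u))]@R; o=-R.T@t
    return o,d
def onz(c,px,z):
    o,d=ray(c,px); return o+d*((z-o[2])/d[:,2])[:,None]
def proj(c,P):
    return cv2.projectPoints(np.array(P,float).reshape(-1,1,3),np.array(c['rvec'],float),np.array(c['tvec'],float),np.array(c['mtx']),dist(c))[0].reshape(-1,2)
E
python3 - <<'E'
from h import *
for n in('top','side'):
    c=shot(n,n+'0'); print(n,c['mtx'],c['k1'],ray(c,[[280,210]]))
s=get_state(); print(s, env.grasp_offset)
E
```

```text
pics
top [[495.85594886   0.         281.4796722 ]
 [  0.         495.85594886 210.58669147]
 [  0.           0.           1.        ]] -0.13521223296178886 (array([ 0.52384756, -0.07427472,  1.29411379]), array([[ 0.03674759,  0.00171414, -0.99932826]]))
side [[543.90526681   0.         286.65993216]
 [  0.         543.90526681 208.727279  ]
 [  0.           0.           1.        ]] -0.055058076108259815 (array([0.19290017, 0.62412887, 0.97573228]), array([[ 0.34662545, -0.56392984, -0.74965949]]))
{'clock': 0.1, 'joint_pos': array([-1.25362880e+00,  3.13937432e-01,  4.51122427e-02,  1.30358182e+00,
       -1.79759098e-05,  1.43123912e+00]), 'qvel': array([ 7.77482051e-04, -7.41443521e-04,  3.36249753e-03,  2.02099596e-03,
        5.70806419e-04, -1.90602938e-05]), 'tau': array([ 1.59988682e-03, -4.81728172e+01,  2.99241793e+01,  1.28023801e-02,
       -1.80457232e-04, -5.03090263e-06]), 'tcp_pos': array([ 0.25345181, -0.51563881,  0.23049916]), 'orientation': array([-0.15951005, -0.68869212, -0.16064336,  0.68880579]), 'wrist_force': array([0.38999317, 0.65728147, 0.67656037]), 'ft_torque': array([-0.00572974,  0.03021415,  0.00822558]), 'finger_gap': 0.08554072854244214} 0.0187
```

View pics/top0.png

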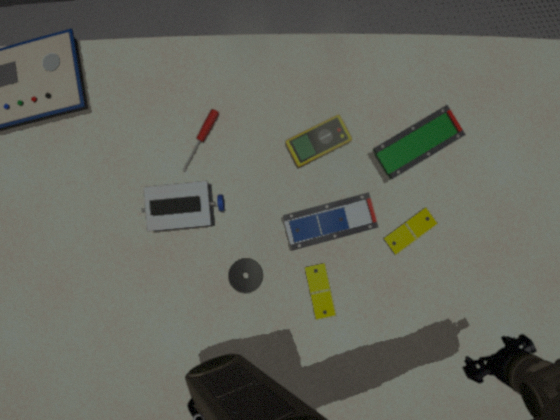

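View pics/side0.png

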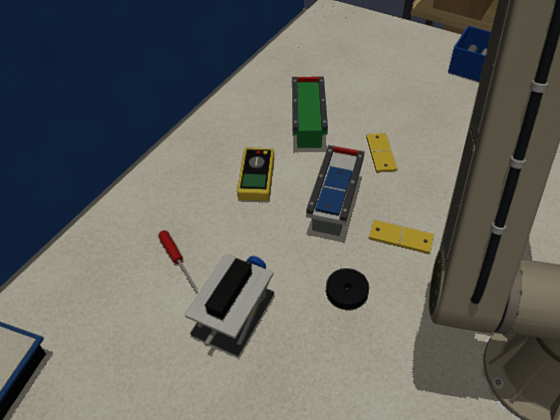

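The top view shows a blue plate at px (319,221) in a tray with a white floor: red stop at (374,210), open end at (286,232). There is also a green tray at (419,143) and yellow plates at (410,231) and (320,291). The blue plate and the non-green tray fit the description. The lift block is at (175,206), with its blue wheel at (220,202). I'll confirm this in an enlarged crop and measure.

```bash
cat > meas.py <<'E'
from h import *
def rect(m,c,z):
    cs=cv2.findContours(m,cv2.RETR_EXTERNAL,cv2.CHAIN_APPROX_NONE)[0]
    k=max(cs,key=cv2.contourArea).reshape(-1,2)
    P=onz(c,k,z)[:,:2]
    (cx,cy),(w,h),a=cv2.minAreaRect((P*1000).astype(np.float32))
    if w<h: w,h,a=h,w,a+90
    return np.round([cx,cy,w,h,a],1)
def box(sh,x0,y0,x1,y1):
    m=np.zeros(sh[:2],np.uint8); m[y0:y1,x0:x1]=255; return m
E
python3 - <<'E'
from meas import *
c=load('top0'); s=load('side0')
f=c['frame']; cv2.imwrite('pics/crop0.png',np.hstack([cv2.resize(f[180:260,270:390],None,fx=3.3,fy=3.3,interpolation=2),cv2.resize(f[165:245,130:240],None,fx=3.3,fy=3.3,interpolation=2)]))
g=s['frame']; cv2.imwrite('pics/crop0s.png',cv2.resize(g[135:365,180:380],None,fx=2.6,fy=2.6,interpolation=2))
for cam,bp,bb in((c,(285,185,380,250),(140,185,207,225)),(s,(300,140,370,240),(200,250,260,325))):
    hsv=cv2.cvtColor(cam['frame'],cv2.COLOR_BGR2HSV)
    m=cv2.inRange(hsv,(100,110,50),(130,255,255))&box(hsv.shape,*bp)
    m=cv2.morphologyEx(m,cv2.MORPH_CLOSE,np.ones((5,5)))
    print('plate',rect(m,cam,.08))
    m=cv2.inRange(hsv,(0,0,0),(180,255,48))&box(hsv.shape,*bb)
    print('block',rect(m,cam,.11))
E
```

```text
plate [ 531.5 -166.5  135.8   51.1  103.3]
block [581.5 180.7 119.3  34.1  94.9]
plate [ 532.2 -165.2  138.8   53.8  102.9]
block [578.  188.  132.7  44.8  94.5]
```

View pics/crop0.png

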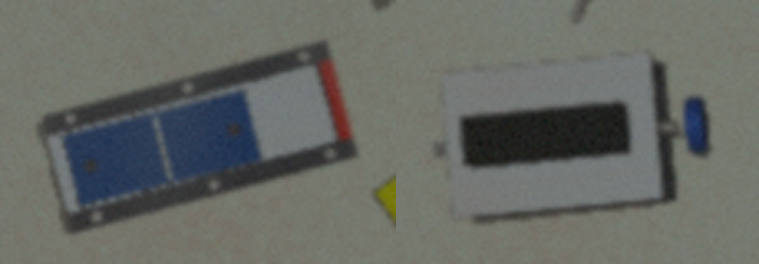

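View pics/crop0s.png

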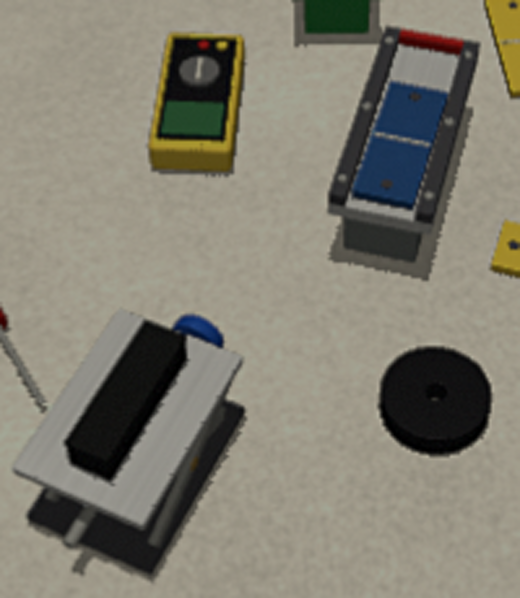

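The crops confirm it: blue plate with a white line, in the dark-railed tray with the red stop at the right. The open end (left, towards world +y) faces the lift. Plate and block sizes match the description. Next come the tray edge, the tool heading and the offsets.

```bash
cat >> meas.py <<'E'
def plate(cam,bp,z=.08):
    hsv=cv2.cvtColor(cam['frame'],cv2.COLOR_BGR2HSV)
    m=cv2.inRange(hsv,(100,110,50),(130,255,255))&box(hsv.shape,*bp)
    return rect(cv2.morphologyEx(m,cv2.MORPH_CLOSE,np.ones((5,5))),cam,z)
def tool():
    from scipy.spatial.transform import Rotation as R
    s=get_state(); q=s['orientation']; return s,R.from_quat(np.r_[q[1:],q[0]]).as_matrix()
def move(target,heading):
    """print tool-frame mm and turn deg for target TCP (m), jaw-axis heading deg (mod 180)"""
    from scipy.spatial.transform import Rotation as R
    s,M=tool(); h=np.radians(heading)
    best=None
    for k in(0,np.pi):
        y=np.array([np.cos(h+k),np.sin(h+k),0]); x=np.array([0,0,-1.]); T=np.c_[x,y,np.cross(x,y)]
        rv=np.degrees(R.from_matrix(M.T@T).as_rotvec())
        if best is None or np.linalg.norm(rv)<np.linalg.norm(best): best=rv
    print('tcp',s['tcp_pos'].round(4),'shift mm',(1000*M.T@(np.array(target)-s['tcp_pos'])).round(1),'turn',best.round(1),'t',s['clock'],'gap',s['finger_gap'],'F',s['wrist_force'].round(1))
E
python3 - <<'E'
from meas import *
s,M=tool(); print(M.round(3))
u=np.array([np.cos(np.radians(103.2)),np.sin(np.radians(103.2))]); v=np.array([-u[1],u[0]])
for t,bx in(('top0',(275,185,382,255)),('side0',(303,140,368,238))):
    c=load(t); hsv=cv2.cvtColor(c['frame'],cv2.COLOR_BGR2HSV)
    r=(cv2.inRange(hsv,(0,100,60),(8,255,255))|cv2.inRange(hsv,(170,100,60),(180,255,255)))&box(hsv.shape,*bx)
    print(t,'red',rect(r,c,.082))
    # sample brightness along the left & right rail centreline and channel centreline
    pc=np.array([.5318,-.1658]); g=cv2.cvtColor(c['frame'],cv2.COLOR_BGR2GRAY)
    for off,z,nm in((.0375,.082,'L'),(-.0375,.082,'R'),(0.02,.07,'C'),(-.02,.07,'C2')):
        a=np.arange(60,110,2)/1000.
        P=np.c_[pc+a[:,None]*u+off*v,np.full(len(a),z)]
        px=proj(c,P).astype(np.float32); val=cv2.remap(g,px[:,0].copy(),px[:,1].copy(),cv2.INTER_LINEAR).ravel()
        print(nm,' '.join(f'{int(1000*x)}:{int(w)}' for x,w in zip(a,val)))
E
```

```text
[[-0.001  0.441 -0.898]
 [ 0.002 -0.898 -0.441]
 [-1.    -0.002 -0.   ]]
top0 red [ 565.7 -296.3   60.8    9.6   14.6]
L 60:98 62:84 64:66 66:54 68:54 70:53 72:52 74:53 76:57 78:60 80:65 82:75 84:88 86:107 88:116 90:118 92:117 94:116 96:117 98:118 100:116 102:116 104:117 106:118 108:118
R 60:98 62:95 64:77 66:64 68:59 70:58 72:60 74:61 76:62 78:65 80:69 82:78 84:85 86:96 88:111 90:116 92:116 94:117 96:118 98:115 100:117 102:117 104:117 106:117 108:117
C 60:54 62:53 64:53 66:57 68:70 70:92 72:113 74:122 76:120 78:111 80:98 82:93 84:105 86:113 88:114 90:114 92:116 94:116 96:116 98:117 100:118 102:119 104:116 106:117 108:118
C2 60:56 62:55 64:58 66:60 68:70 70:89 72:110 74:119 76:121 78:115 80:103 82:94 84:103 86:112 88:117 90:119 92:119 94:118 96:117 98:117 100:117 102:115 104:118 106:117 108:115
side0 red [ 566.1 -291.6   60.8   20.1   14.2]
L 60:83 62:64 64:51 66:48 68:47 70:48 72:48 74:48 76:45 78:34 80:26 82:21 84:22 86:35 88:53 90:68 92:72 94:74 96:73 98:62 100:50 102:39 104:36 106:35 108:35
R 60:94 62:76 64:55 66:49 68:46 70:47 72:48 74:48 76:48 78:39 80:30 82:23 84:21 86:24 88:39 90:58 92:72 94:72 96:71 98:78 100:107 102:136 104:154 106:157 108:156
C 60:31 62:23 64:25 66:58 68:102 70:139 72:146 74:146 76:140 78:108 80:86 82:73 84:75 86:74 88:71 90:56 92:47 94:44 96:42 98:43 100:43 102:43 104:43 106:43 108:43
C2 60:32 62:20 64:23 66:45 68:96 70:136 72:145 74:146 76:139 78:115 80:92 82:75 84:73 86:74 88:71 90:60 92:51 94:43 96:42 98:42 100:43 102:43 104:43 106:43 108:42
```

```bash
python3 - <<'E'
from meas import *
move([.555,-.265,.15],13.5)
E
```

```text
tcp [ 0.2535 -0.5156  0.2305] shift mm [  80.7  -91.8 -381.2] turn [-77.3  -0.1   0.1] t 0.1 gap 0.08554072854244214 F [0.4 0.7 0.7]
```

Request:
{"method": "send_rows", "body": {
  "plan": [
    [0,-10,-40,-9,0,0],
    [0,-20,-80,-18,0,0],
    [0,-30,-125,-27,0,0],
    [0,-42,-170,-36,0,0],
    [10,-52,-215,-45,0,0],
    [25,-64,-260,-54,0,0],
    [40,-75,-310,-63,0,0],
    [60,-84,-350,-71,0,0],
    [80,-92,-381,-77.3,0,0],
    [80.7,-91.8,-381.2,-77.3,0,0]
  ],
  "claw": 0,
  "newtons": 40
}}

```text
clock: 1.35
tcp_pos: [0.5552, -0.263, 0.148]
orientation: [0.554, 0.437, 0.558, -0.437]
wrist_force: [-0.5, -0.5, -0.2]
finger_gap: -0.0001
```

```bash
python3 - <<'E'
from meas import *
move([.555,-.265,.074],13.5)
c=shot('top','top1');s=shot('side','side1')
cv2.imwrite('pics/c1.png',np.hstack([cv2.resize(c['frame'][160:300,270:450],None,fx=2.2,fy=2.2),cv2.resize(s['frame'][60:260,260:440],None,fx=2.2,fy=1.54)]))
E
```

```text
tcp [ 0.5552 -0.263   0.148 ] shift mm [74.  -0.5  2.1] turn [ 0.2 -0.2  0.2] t 1.35 gap -9.143580771129954e-05 F [-0.5 -0.5 -0.2]
```

View pics/c1.png

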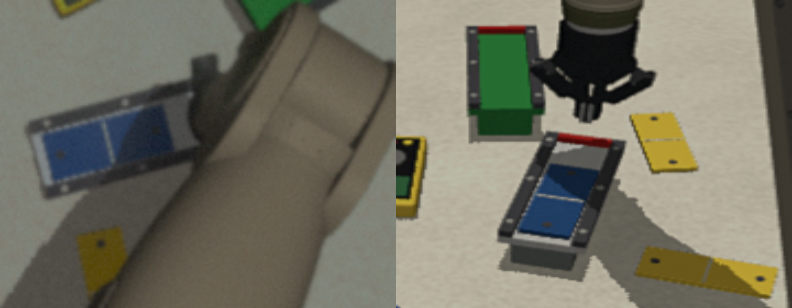

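The gripper is closed and sits above the free space behind the plate, between plate and red stop. I'll descend into the channel.

Request:
{"method": "send_rows", "body": {
  "plan": [
    [12,0,0,0,0,0],
    [26,0,0,0,0,0],
    [40,0,0,0,0,0],
    [54,0,0,0,0,0],
    [64,0,0,0,0,0],
    [70,0,0,0,0,0],
    [74,0,0,0,0,0],
    [76,0,0,0,0,0],
    [76,0,0,0,0,0],
    [76,0,0,0,0,0]
  ]
}}

```text
clock: 2.7
tcp_pos: [0.5555, -0.2657, 0.075]
orientation: [0.555, 0.438, 0.555, -0.438]
wrist_force: [0.1, 0.1, -0.6]
finger_gap: -0.0002
```

```bash
python3 - <<'E'
from meas import *
move([.555,-.265,.074],13.5)
s,M=tool(); print(M.round(3))
s=shot('side','side2')
cv2.imwrite('pics/c2.png',cv2.resize(s['frame'][120:250,290:390],None,fx=5,fy=4.6))
E
```

```text
tcp [ 0.5555 -0.2657  0.075 ] shift mm [ 1.  -0.3 -0.8] turn [-0.  0. -0.] t 2.7 gap -0.00015089144408328073 F [ 0.1  0.1 -0.6]
[[ 0.001  0.972  0.233]
 [-0.     0.233 -0.972]
 [-1.     0.001  0.001]]
```

View pics/c2.png

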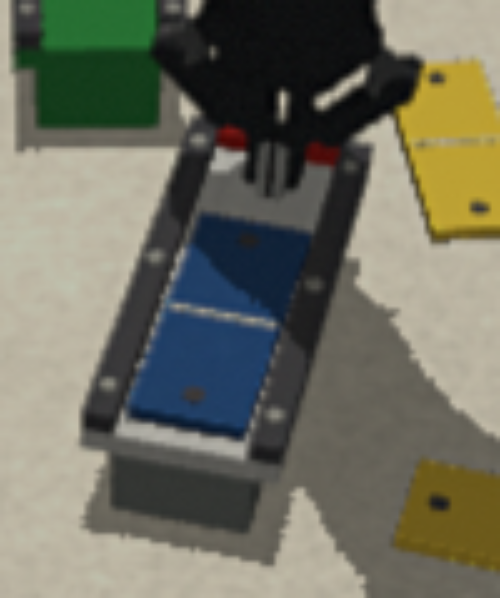

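The fingers are in the channel behind the plate, clear of the stop and both rails. Now I push most of the way (tool -z points out of the tray).

Request:
{"method": "send_rows", "body": {
  "plan": [
    [0,0,-8,0,0,0],
    [0,0,-16,0,0,0],
    [0,0,-24,0,0,0],
    [0,0,-32,0,0,0],
    [0,0,-40,0,0,0],
    [0,0,-48,0,0,0],
    [0,0,-56,0,0,0],
    [0,0,-62,0,0,0],
    [0,0,-66,0,0,0],
    [0,0,-66,0,0,0]
  ]
}}

```text
clock: 4.0
tcp_pos: [0.5397, -0.2009, 0.0746]
orientation: [0.555, 0.438, 0.555, -0.438]
wrist_force: [-0.2, -0.1, 0.1]
finger_gap: 0.0003
```

```bash
python3 - <<'E'
from meas import *
move([.555,-.265,.074],13.5)
s=shot('side','side3')
print(plate(s,(290,140,370,260)))
cv2.imwrite('pics/c3.png',cv2.resize(s['frame'][120:260,290:390],None,fx=5,fy=4.28))
E
```

```text
tcp [ 0.5397 -0.2009  0.0746] shift mm [ 0.6 -0.1 65.9] turn [-0. -0.  0.] t 4.0 gap 0.0002850219942273191 F [-0.2 -0.1  0.1]
[ 522.4 -118.3  144.5   54.8  103.5]
```

View pics/c3.png

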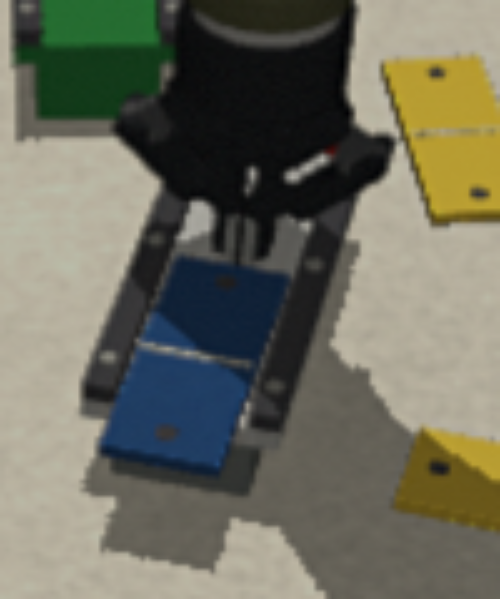

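```bash
cat >> meas.py <<'E'
def line(cam,bp,z=.08):
    hsv=cv2.cvtColor(cam['frame'],cv2.COLOR_BGR2HSV)
    b=cv2.inRange(hsv,(100,110,30),(130,255,255))&box(hsv.shape,*bp)
    cl=cv2.morphologyEx(b,cv2.MORPH_CLOSE,np.ones((7,7)))
    m=cl&~b
    m=cv2.erode(cl,np.ones((3,3)))&m
    n,l,st,_=cv2.connectedComponentsWithStats(m); i=1+np.argmax(st[1:,4])
    k=np.argwhere(l==i)[:,::-1]
    P=onz(cam,k,z)[:,:2]
    d=np.linalg.svd(P-P.mean(0))[2][0]
    mid=(P[np.argmax(P@d)]+P[np.argmin(P@d)])/2
    return (1000*mid).round(1),st[i].tolist(),np.degrees(np.arctan2(d[1],d[0])).round(1)
E
python3 - <<'E'
from meas import *
for t in('side0','side2','side3'): print(line(load(t),(290,140,370,260)))
print(line(load('top0'),(285,185,380,250)))
E
```

```text
(array([ 532.4, -167.1]), [325, 186, 20, 6, 48], np.float64(-166.2))
(array([ 532.4, -167.1]), [325, 186, 20, 6, 48], np.float64(-166.2))
(array([ 522.1, -121.8]), [320, 200, 20, 7, 50], np.float64(-167.5))
(array([ 531.7, -166. ]), [315, 217, 8, 16, 62], np.float64(-165.0))
```

Going by the white line, the plate has moved 46 mm, so its centre is about 33 mm inside the edge. I'll push 20 mm more, hold, then back off 12 mm before rising.

Request:
{"method": "send_rows", "body": {
  "plan": [
    [0,0,-5,0,0,0],
    [0,0,-10,0,0,0],
    [0,0,-15,0,0,0],
    [0,0,-18,0,0,0],
    [0,0,-20,0,0,0],
    [0,0,-20,0,0,0],
    [0,0,-20,0,0,0],
    [0,0,-16,0,0,0],
    [0,0,-8,0,0,0],
    [0,0,-8,0,0,0]
  ]
}}

```text
clock: 5.3
tcp_pos: [0.5383, -0.1945, 0.0746]
orientation: [0.555, 0.438, 0.555, -0.438]
wrist_force: [0.2, 0.1, -0.7]
finger_gap: 0.0
```

```bash
python3 - <<'E'
from meas import *
s=shot('side','side4')
print(line(s,(290,140,370,280)),plate(s,(290,140,370,280)))
P,_,_=line(s,(290,140,370,280)); P=P/1000
u=np.array([-.2317,.9728])
print('x in tray',np.dot(P-[.5135,-.0879],u))
cv2.imwrite('pics/c4.png',cv2.resize(s['frame'][130:270,280:380],None,fx=5,fy=4.28))
E
```

```text
(array([ 518.5, -105.1]), [317, 206, 22, 7, 55], np.float64(-166.8)) [517.7 -98.9 143.2  54.8 103.8]
x in tray -0.017890659999999996
```

View pics/c4.png

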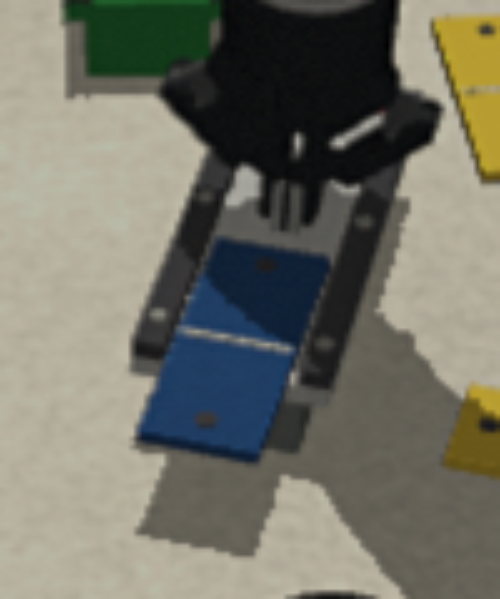

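The plate lies flat and is about 52 mm out, with the white line about 14–18 mm inside the edge. Rise, move over the overhang and open.

```bash
python3 - <<'E'
from meas import *
move([.510,-.0705,.053],13.7)
E
```

```text
tcp [ 0.5381 -0.1941  0.0746] shift mm [  21.5    1.4 -126.8] turn [-0.3  0.  -0. ] t 5.35 gap -1.3192771070151949e-05 F [ 0.3 -0.5 -0.1]
```

Request:
{"method": "send_rows", "body": {
  "plan": [
    [-15,0,0,0,0,0],
    [-40,0,0,0,0,0],
    [-70,0,0,0,0,0],
    [-80,0,-20,0,0,0],
    [-80,0,-50,0,0,0],
    [-80,0,-80,0,0,0],
    [-80,0,-110,0,0,0],
    [-80,1,-122,0,0,0],
    [-80,1,-127,0,0,0],
    [-80,1,-127,0,0,0]
  ]
}}

```text
clock: 6.6
tcp_pos: [0.5095, -0.07, 0.1546]
orientation: [0.555, 0.438, 0.555, -0.438]
wrist_force: [-0.7, -0.3, -0.3]
finger_gap: 0.0006
```

```bash
python3 - <<'E'
from meas import *
move([.510,-.0705,.053],13.7)
E
```

```text
tcp [ 0.5095 -0.07    0.1546] shift mm [101.6   0.3   0.6] turn [-0.2  0.  -0. ] t 6.6 gap 0.0006209922381759781 F [-0.7 -0.3 -0.3]
```

Request:
{"method": "send_rows", "body": {
  "plan": [
    [0,0,0,0,0,0],
    [0,0,0,0,0,0],
    [5,0,0,0,0,0],
    [20,0,0,0,0,0],
    [40,0,0,0,0,0],
    [60,0,0,0,0,0],
    [60,0,0,0,0,0],
    [60,0,0,0,0,0],
    [60,0,0,0,0,0],
    [60,0,0,0,0,0]
  ],
  "claw": 85
}}

```text
clock: 7.85
tcp_pos: [0.5099, -0.07, 0.0953]
orientation: [0.556, 0.438, 0.555, -0.438]
wrist_force: [-0.9, 0.4, 0.1]
finger_gap: 0.0849
```

```bash
python3 - <<'E'
from meas import *
move([.510,-.0705,.053],13.7)
s=shot('side','side5')
cv2.imwrite('pics/c5.png',cv2.resize(s['frame'][110:270,260:400],None,fx=4,fy=3.7))
E
```

```text
tcp [ 0.5099 -0.07    0.0953] shift mm [42.3 -0.1  0.4] turn [-0.2  0.  -0.1] t 7.85 gap 0.08492151764644797 F [-0.9  0.4  0.1]
```

View pics/c5.png

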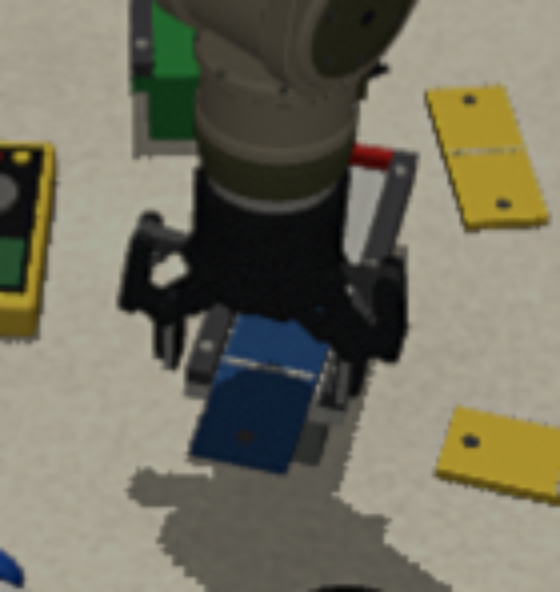

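The open fingers straddle the overhang with clearance on both sides. I'll descend to grasp height, shifting 3 mm further from the rail ends.

Request:
{"method": "send_rows", "body": {
  "plan": [
    [3,0,-3,0,0,0],
    [10,0,-3,0,0,0],
    [18,0,-3,0,0,0],
    [26,0,-3,0,0,0],
    [33,0,-3,0,0,0],
    [38,0,-3,0,0,0],
    [41,0,-3,0,0,0],
    [42,0,-3,0,0,0],
    [42,0,-3,0,0,0],
    [42,0,-3,0,0,0]
  ]
}}

```text
clock: 9.15
tcp_pos: [0.5089, -0.067, 0.0528]
orientation: [0.555, 0.438, 0.555, -0.438]
wrist_force: [0.5, 0.1, -0.3]
finger_gap: 0.085
```

```bash
python3 - <<'E'
from meas import *
move([.510,-.0705,.053],13.7)
s=shot('side','side6')
cv2.imwrite('pics/c6.png',cv2.resize(s['frame'][130:270,280:380],None,fx=5,fy=4.28))
E
```

```text
tcp [ 0.5089 -0.067   0.0528] shift mm [-0.2  0.3  3.7] turn [-0.2  0.  -0. ] t 9.15 gap 0.08498288483248131 F [ 0.5  0.1 -0.3]
```

View pics/c6.png

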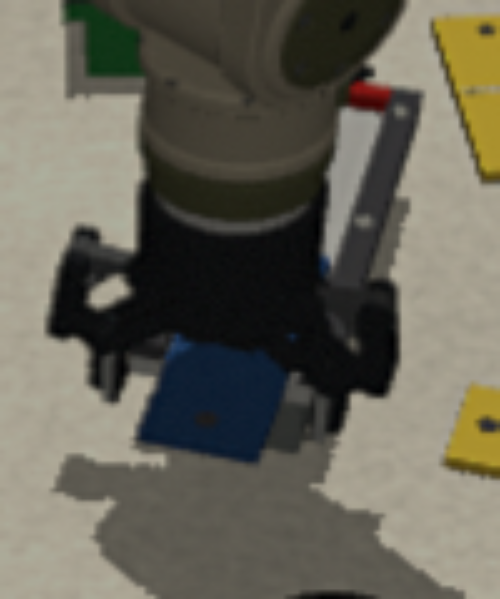

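Request:
{"method": "send_rows", "body": {
  "plan": [
    [0,0,0,0,0,0],
    [0,0,0,0,0,0],
    [0,0,0,0,0,0],
    [0,0,0,0,0,0],
    [0,0,0,0,0,0],
    [0,0,0,0,0,0],
    [0,0,0,0,0,0],
    [0,0,0,0,0,0],
    [0,0,0,0,0,0],
    [0,0,0,0,0,0]
  ],
  "claw": 45,
  "newtons": 80
}}

```text
clock: 10.45
tcp_pos: [0.5089, -0.067, 0.053]
orientation: [0.555, 0.438, 0.555, -0.438]
wrist_force: [-1.2, 1.1, 5.7]
finger_gap: 0.0527
```

Request:
{"method": "send_rows", "body": {
  "plan": [
    [-3,0,0,0,0,0],
    [-8,0,0,0,0,0],
    [-15,0,0,0,0,0],
    [-24,0,0,0,0,0],
    [-34,0,0,0,0,0],
    [-45,0,0,0,0,0],
    [-55,0,0,0,0,0],
    [-65,0,0,0,0,0],
    [-70,0,0,0,0,0],
    [-70,0,0,0,0,0]
  ]
}}

```text
clock: 11.7
tcp_pos: [0.5089, -0.067, 0.123]
orientation: [0.555, 0.438, 0.555, -0.438]
wrist_force: [-0.3, -1.0, -2.9]
finger_gap: 0.0526
```

```bash
python3 - <<'E'
from meas import *
move([.510,-.0705,.053],13.7)
s=shot('side','side7');c=shot('top','top7')
cv2.imwrite('pics/c7.png',np.hstack([cv2.resize(s['frame'][100:270,260:400],None,fx=2.8,fy=2.8),cv2.resize(c['frame'][160:300,200:340],None,fx=2.8,fy=3.4)]))
E
```

```text
tcp [ 0.5089 -0.067   0.123 ] shift mm [70.   0.2  3.6] turn [-0.2  0.  -0. ] t 11.7 gap 0.05262468931487528 F [-0.3 -1.  -2.9]
```

View pics/c7.png

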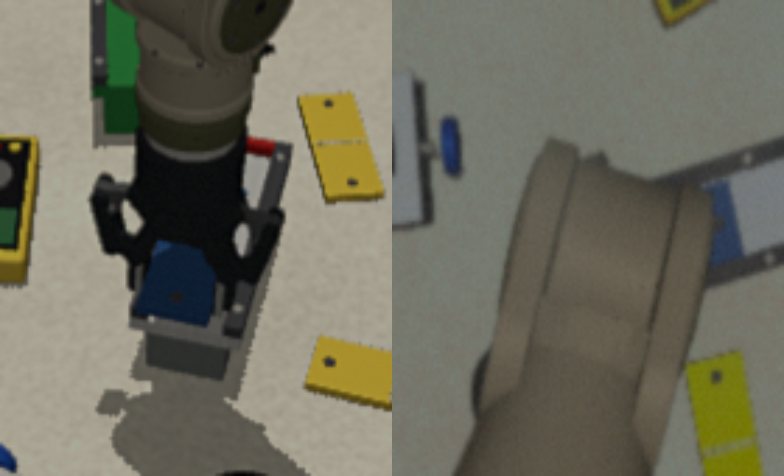

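The plate is lifted: gap 52.6 mm, about 0.25–0.3 kg on the wrist. I'll check its pose in the hand from the visible front (side view) and rear (top view) edges.

```bash
python3 - <<'E'
from meas import *
s=load('side7');c=load('top7')
u=np.array([-.2331,.9724]); tcp=np.array([.5089,-.067])
for cam,bp in((s,(300,170,350,230)),(c,(300,185,345,260))):
    hsv=cv2.cvtColor(cam['frame'],cv2.COLOR_BGR2HSV)
    m=cv2.inRange(hsv,(100,110,20),(130,255,255))&box(hsv.shape,*bp)
    k=np.argwhere(m>0)[:,::-1]
    for z in(.14,.15):
        P=onz(cam,k,z)[:,:2]-tcp; a=P@u*1000; b=P@np.array([-u[1],u[0]])*1000
        print(z,len(k),'along',np.percentile(a,[0,1,99,100]).round(1),'lat',np.percentile(b,[1,99]).round(1))
cv2.imwrite('pics/c7b.png',cv2.resize(s['frame'][165:235,295:355],None,fx=9,fy=8))
E
```

```text
0.14 642 along [-47.  -45.3  30.   32. ] lat [-29.   24.2]
0.15 642 along [-37.5 -35.8  38.5  40.5] lat [-26.9  25.7]
0.14 104 along [-104.1 -103.5  -81.5  -80.3] lat [-21.5  25.9]
0.15 104 along [-103.3 -102.7  -80.9  -79.7] lat [-21.4  25.6]
```

View pics/c7b.png

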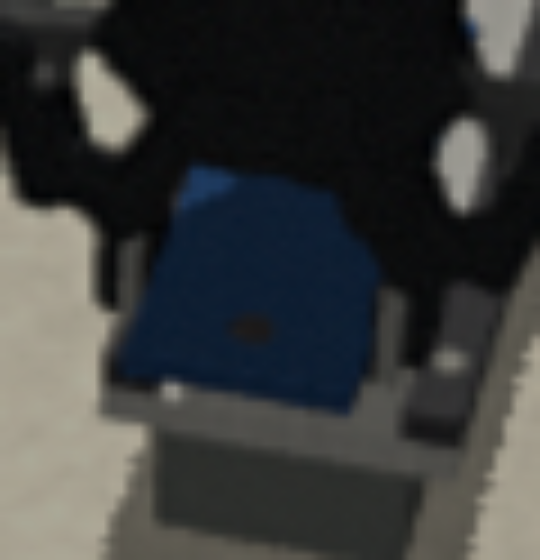

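Front and rear edges come out 32 mm ahead of and 105 mm behind the TCP, so the plate is flat in the hand with its centre about 37 mm behind the TCP. Now carry it over the block.

```bash
python3 - <<'E'
from meas import *
move([.5783,.2184,.150],4.9)
E
```

```text
tcp [ 0.5084 -0.0669  0.1223] shift mm [ -27.7  134.4 -261.2] turn [ 8.6 -0.   0. ] t 11.8 gap 0.05216459531757496 F [-0.   0.2 -2.4]
```

Request:
{"method": "send_rows", "body": {
  "plan": [
    [-8,2,-4,0,0,0],
    [-18,7,-14,0,0,0],
    [-26,14,-28,1,0,0],
    [-28,24,-46,1.5,0,0],
    [-28,34,-66,2,0,0],
    [-28,45,-87,3,0,0],
    [-28,56,-109,3.6,0,0],
    [-28,67,-130,4.3,0,0],
    [-28,77,-150,5,0,0],
    [-28,86,-167,5.5,0,0]
  ]
}}

```text
clock: 13.05
tcp_pos: [0.5537, 0.1173, 0.1513]
orientation: [0.534, 0.464, 0.534, -0.464]
wrist_force: [0.7, 0.2, -3.5]
finger_gap: 0.0523
```

```bash
python3 - <<'E'
from meas import *
move([.5783,.2184,.150],4.9)
E
```

```text
tcp [0.5537 0.1173 0.1513] shift mm [  1.3  38.4 -96.7] turn [ 3.1 -0.  -0. ] t 13.05 gap 0.05226555658133904 F [ 0.7  0.2 -3.5]
```

Request:
{"method": "send_rows", "body": {
  "plan": [
    [0,6,-15,0.5,0,0],
    [0,12,-30,1,0,0],
    [0,18,-45,1.5,0,0],
    [0,24,-60,2,0,0],
    [0,30,-74,2.5,0,0],
    [0,34,-84,3,0,0],
    [0,37,-91,3.1,0,0],
    [0,38,-94,3.1,0,0],
    [0,38,-94,3.1,0,0],
    [0,38,-94,3.1,0,0]
  ]
}}

```text
clock: 14.3
tcp_pos: [0.578, 0.2135, 0.1506]
orientation: [0.521, 0.478, 0.521, -0.479]
wrist_force: [-0.1, -0.6, -2.9]
finger_gap: 0.0524
```

```bash
python3 - <<'E'
from meas import *
move([.5783,.2184,.093],4.9)
s=shot('side','side8');c=shot('top','top8')
cv2.imwrite('pics/c8.png',np.hstack([cv2.resize(s['frame'][200:370,160:300],None,fx=2.8,fy=2.8),cv2.resize(c['frame'][140:280,110:250],None,fx=2.8,fy=3.4)]))
E
```

```text
tcp [0.578  0.2135 0.1506] shift mm [57.6  0.8 -4.9] turn [-0.1  0.   0. ] t 14.3 gap 0.05237264559051069 F [-0.1 -0.6 -2.9]
```

View pics/c8.png

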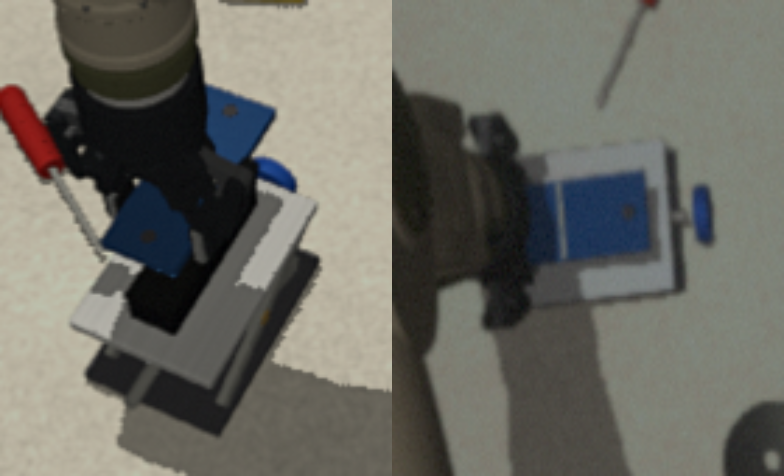

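The plate hangs over the block, with its white line visible in the top view. I'll measure it against the block before lowering.

```bash
python3 - <<'E'
from meas import *
c=load('top8'); u=np.array([-.0854,.9963]); v=np.array([-u[1],u[0]]); b=np.array([581.5,181.5])
bp=(157,180,207,225)
l,st,a=line(c,bp,.178); print(l,st,a,'line rel block along/lat',(l-b)@u,(l-b)@v)
hsv=cv2.cvtColor(c['frame'],cv2.COLOR_BGR2HSV)
m=cv2.inRange(hsv,(100,110,40),(130,255,255))&box(hsv.shape,*bp)
P=onz(c,np.argwhere(m>0)[:,::-1],.178)[:,:2]*1000-b
print('rear',np.percentile(P@u,[.5,2]),'lat',np.percentile(P@v,[.5,2,98,99.5]))
E
```

```text
[580.6 177.1] [168, 195, 5, 20, 60] -174.0 line rel block along/lat -4.3068600000000075 1.2724299999999777
rear [-73.40718553 -71.97374923] lat [-23.51373015 -22.68740523  26.11645503  26.94910462]
```

Request:
{"method": "send_rows", "body": {
  "plan": [
    [3,-1,-2,0,0,0],
    [10,-1,-4.5,0,0,0],
    [19,-1,-4.5,0,0,0],
    [28,-1,-4.5,0,0,0],
    [36,-1,-4.5,0,0,0],
    [43,-1,-4.5,0,0,0],
    [48,-1,-4.5,0,0,0],
    [52,-1,-4.5,0,0,0],
    [54,-1,-4.5,0,0,0],
    [54,-1,-4.5,0,0,0]
  ]
}}

```text
clock: 15.65
tcp_pos: [0.5767, 0.2182, 0.0966]
orientation: [0.521, 0.478, 0.521, -0.478]
wrist_force: [-0.0, 0.8, -3.1]
finger_gap: 0.0528
```

```bash
python3 - <<'E'
from meas import *
move([.5783,.2184,.093],4.9)
E
```

```text
tcp [0.5767 0.2182 0.0966] shift mm [ 3.6  1.7 -0. ] turn [-0.  0. -0.] t 15.65 gap 0.05275686233047496 F [-0.   0.8 -3.1]
```

No contact yet (the wrist still carries -3.1 N). I'll creep down slowly.

Request:
{"method": "send_rows", "body": {
  "plan": [
    [0.5,0,0,0,0,0],
    [1,0,0,0,0,0],
    [1.5,0,0,0,0,0],
    [2,0,0,0,0,0],
    [2.4,0,0,0,0,0],
    [2.8,0,0,0,0,0],
    [3.2,0,0,0,0,0],
    [3.5,0,0,0,0,0],
    [3.5,0,0,0,0,0],
    [3.5,0,0,0,0,0]
  ]
}}

```text
clock: 16.9
tcp_pos: [0.5767, 0.2182, 0.0933]
orientation: [0.521, 0.478, 0.521, -0.478]
wrist_force: [-1.0, -0.7, 0.6]
finger_gap: 0.0524
```

```bash
python3 - <<'E'
from meas import *
s=shot('side','side9')
s=get_state(); print(s['wrist_force'],s['ft_torque'],s['tcp_pos'])
s=load('side9')
cv2.imwrite('pics/c9.png',cv2.resize(s['frame'][220:360,170:290],None,fx=5,fy=4.2))
E
```

```text
[-1.99546341 -0.24961655  1.56072883] [0.05030178 0.28900385 0.01599013] [0.57666137 0.2182541  0.09333954]
```

View pics/c9.png

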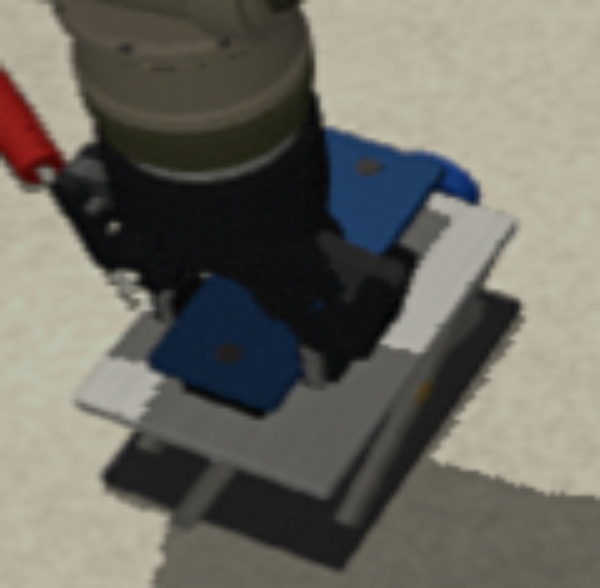

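The wrist force has gone from -3.1 N to about +1 N, so the block now carries the plate. I'll press 1 mm more and check.

Request:
{"method": "send_rows", "body": {
  "plan": [
    [0.2,0,0,0,0,0],
    [0.4,0,0,0,0,0],
    [0.6,0,0,0,0,0],
    [0.8,0,0,0,0,0],
    [0.8,0,0,0,0,0],
    [0.8,0,0,0,0,0],
    [0.8,0,0,0,0,0],
    [0.8,0,0,0,0,0],
    [0.8,0,0,0,0,0],
    [0.8,0,0,0,0,0]
  ]
}}

```text
clock: 18.2
tcp_pos: [0.5767, 0.2182, 0.0933]
orientation: [0.521, 0.478, 0.521, -0.478]
wrist_force: [-3.6, -1.8, 7.1]
finger_gap: 0.0529
```

```bash
python3 - <<'E'
from meas import *
c=shot('top','top10'); s=get_state(); print(s['wrist_force'],s['ft_torque'],s['tcp_pos'],s['finger_gap'])
u=np.array([-.0854,.9963]); v=np.array([-u[1],u[0]]); b=np.array([581.5,181.5])
l,st,a=line(c,(150,180,212,225),.12); print(l,st,a,'line rel block',(l-b)@u,(l-b)@v)
E
```

```text
[-3.67159515 -1.95622212  7.29143445] [-0.11407954  0.80353981 -0.06821594] [0.57668858 0.21824182 0.09332087] 0.05256452375540531
[578.7 182.9] [171, 198, 5, 18, 57] -175.0 line rel block 1.6339400000000017 2.6700799999999543
```

Firm contact (about 10 N), and the plate's line is within 3 mm of the block centre. Release.

Request:
{"method": "send_rows", "body": {
  "plan": [
    [0,0,0,0,0,0],
    [0,0,0,0,0,0],
    [0,0,0,0,0,0],
    [0,0,0,0,0,0],
    [0,0,0,0,0,0],
    [0,0,0,0,0,0],
    [0,0,0,0,0,0],
    [0,0,0,0,0,0],
    [0,0,0,0,0,0],
    [0,0,0,0,0,0]
  ],
  "claw": 80
}}

```text
clock: 19.5
tcp_pos: [0.5767, 0.2182, 0.0923]
orientation: [0.521, 0.478, 0.521, -0.478]
wrist_force: [-0.4, 0.3, 0.1]
finger_gap: 0.0798
```

```bash
python3 - <<'E'
from meas import *
c=shot('top','top11'); s=get_state(); print(s['wrist_force'],s['tcp_pos'],s['finger_gap'])
s=shot('side','side11')
cv2.imwrite('pics/c11.png',np.hstack([cv2.resize(s['frame'][220:360,170:290],None,fx=3.2,fy=3.2),cv2.resize(c['frame'][160:260,120:240],None,fx=3.2,fy=4.48)]))
E
```

```text
[0.20689214 0.42090719 0.10271737] [0.57665236 0.21827102 0.09227216] 0.08020392128195723
```

View pics/c11.png

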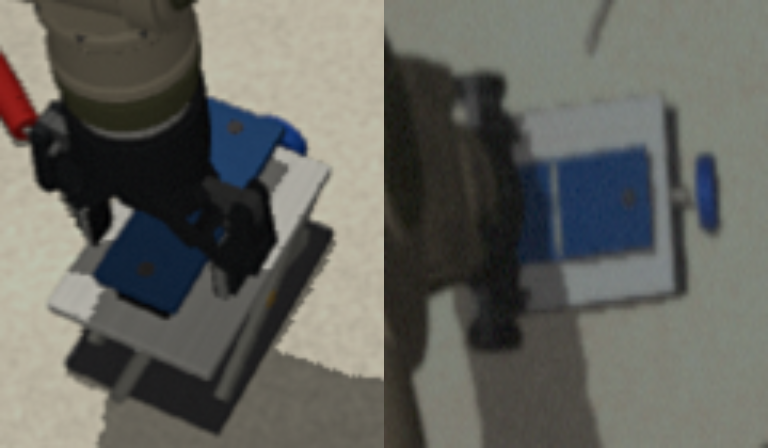

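The fingers are open on both sides, wrist force is near zero and the plate is resting. Rise straight up.

Request:
{"method": "send_rows", "body": {
  "plan": [
    [-3,0,0,0,0,0],
    [-8,0,0,0,0,0],
    [-16,0,0,0,0,0],
    [-26,0,0,0,0,0],
    [-40,0,0,0,0,0],
    [-55,0,0,0,0,0],
    [-72,0,0,0,0,0],
    [-90,0,0,0,0,0],
    [-105,0,0,0,0,0],
    [-115,0,0,0,0,0]
  ]
}}

```text
clock: 20.85
tcp_pos: [0.577, 0.2183, 0.2087]
orientation: [0.521, 0.479, 0.521, -0.478]
wrist_force: [0.4, 0.5, 1.2]
finger_gap: 0.0802
```

Request:
{"method": "send_rows", "body": {
  "plan": [
    [0,-10,10,0,0,0],
    [0,-30,20,0,0,0],
    [0,-50,30,0,0,0],
    [0,-70,50,0,0,0],
    [0,-90,80,0,0,0],
    [0,-110,110,0,0,0],
    [0,-120,140,0,0,0],
    [0,-125,160,0,0,0],
    [0,-125,170,0,0,0],
    [0,-125,170,0,0,0]
  ]
}}

```text
clock: 22.1
tcp_pos: [0.4662, 0.0378, 0.2069]
orientation: [0.52, 0.479, 0.521, -0.479]
wrist_force: [-0.3, -0.4, 0.8]
finger_gap: 0.0799
```

```bash
python3 - <<'E'
from meas import *
c=shot('top','top12'); s=shot('side','side12')
u=np.array([-.0854,.9963]); v=np.array([-u[1],u[0]]); b=np.array([581.5,181.5])
for cam,bp in((c,(130,180,213,230)),(s,(180,230,250,330))):
    try:
        l,st,a=line(cam,bp,.12); print(l,a,'line rel block',(l-b)@u,(l-b)@v, plate(cam,bp,.12))
    except Exception as e: print(e)
print(get_state()['tcp_pos'],get_state()['clock'])
cv2.imwrite('pics/c12.png',np.hstack([cv2.resize(s['frame'][220:360,160:290],None,fx=3,fy=3),cv2.resize(c['frame'][90:300,100:290],None,fx=2,fy=2)]))  if False else cv2.imwrite('pics/c12.png',np.hstack([cv2.resize(s['frame'],(400,420)),cv2.resize(c['frame'],(400,420))]))
cv2.imwrite('pics/c12b.png',cv2.resize(s['frame'][220:360,160:290],None,fx=4.2,fy=4.2))
E
```

```text
[578.7 182.9] -174.6 line rel block 1.6339400000000017 2.6700799999999543 [578.7 180.8 136.8  50.9  95.4]
[579.2 179.1] -175.1 line rel block -2.1947000000000094 2.4964499999999554 [579.7 182.7 138.6  53.   95.3]
[0.46641453 0.0385847  0.20706118] 22.2
```

View pics/c12.png

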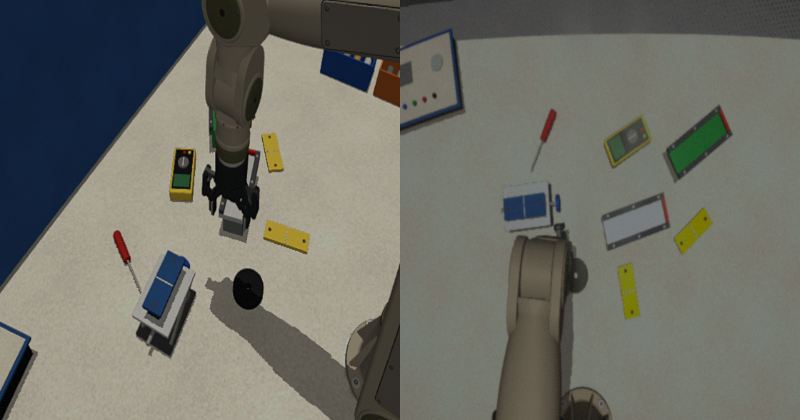

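View pics/c12b.png

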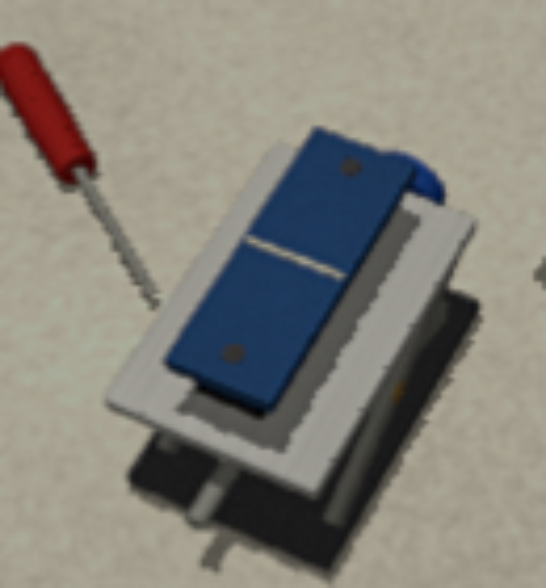

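The plate lies flat on the block. It is within about 2 mm of centre lengthwise, 3 mm sideways and 0.5° in angle in both views. The arm is clear and the bystanders stand where they were.

```bash
python3 -c "
from h import *
print(get_state()['wrist_force']); print(job.hand_in())"
```

```text
[ 0.63492858  0.34947465 -0.4862669 ]
the job is handed in; nothing more can be done
None
```

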